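# Set a cover board in the tooling stand

## Robot

A 6-joint arm with a two-finger parallel gripper is mounted at the origin on a cart in front of the work surface, level with it; the furniture and walls round the work are solid. World frame = base frame: x ahead of the robot, y to its left, z up, the work surface at z = 0. Lengths are in mm, angles in rad, forces in N, time in s.
With the tool pointing down it reaches from about 300 to 775 mm from the base axis. Payload 14.6 kg.
Tool frame: the origin (TCP) lies on the centre line of the jaws, within the pads' length; the fingertips stand 17 mm ahead of it and the grasp point (between the pads) lies 2 mm behind it; z points along the fingers, y is the direction in which the jaws open and shut (so a half turn about z gives the same grasp; the last joint's range is limited). The gripper opens to 85 mm and grips with 20 to 120 N. Pads are 22 mm wide; open, the fingers measure 114 mm over their backs; the gripper's body (76 mm by 85 mm) begins 54 mm behind the grasp point. The pads swing forward as they close: fully open they stand 13 mm farther back than shut.
Start: joints at [-1.342, 0.3, 1.521, -0, 1.321, -0.067], TCP at [160.321, -526.105, 248.281] pointing down, gripper open.
Joint ranges: [-3.03, 3.03], [-0.79, 2.21], [0.23, 2.52], [-1.04, 4.18], [0, 3.07], [-2.55, 2.55]. Speed limits (rad/s): [2.22, 2.22, 2.57, 3.14, 3.14, 3.14].

## Interface

Orientations are given as a unit quaternion [w, x, y, z].
In Python, from station import telemetry, eyes, finish_job gives the robot as it stands.
- The arm moves only by the tool move_arm, never from a script. Its argument "steps" is a list of rows, each a list of 7 numbers: the turn, a rotation vector about the tool's x, y, z in rad, then the shift along the tool's x, y, z in mm, then the gripper command: -1 is fully open, 1 is shut, values between are in proportion. In form: [[rx, ry, rz, x, y, z, grip], ...]. A call has 1 to 20 rows; each row is the pose to reach, as a shift and turn from the pose measured when the call began, along the tool's axes at that moment; what a row does not reach only later rows make up. A row lasts 1/8 s, in which the tool goes at most 62.5 mm and 10.7 degrees, less where a joint would pass 70% of its speed; a pose out of reach is approached as far as the arm can. A call with a gripper value outside its range is refused whole. The fingers move at their own pace and stop on an object; "force" is the grip in N (left out, the last holds). Time passes only in rows, so rows that repeat a pose let the fingers close. It gives the time, the measured TCP pose, the force and the opening at its end, in the units of the state.
- telemetry.observe(): the state, without advancing time (a new reading comes with each control period).
- eyes.snapshot(name): name is "side" or "top" or "wrist"; returns a dict with "img" (400x640x3 uint8, red, green, blue), "range_z" (400x640 float32, mm along the optical axis (not along the pixel's ray), 0 where there is no reading), "fov_y" (degrees; the focal length in pixels is half the picture's height over the tangent of half this angle, whatever the lens; pixels are square), "cx", "cy" (the principal point, pixels), "R" (3x3) and "t" (3): a world point X has camera coordinates R X + t; the wrist camera has in their place "T_tool_cam" (4x4, takes a point from camera to tool coordinates, whose origin is the TCP and whose axes are the flange's). Camera axes: x right, y down, z forward; pixel columns grow to the right and rows downward; lengths in mm; the calibration is good to about 2 mm. A picture is of the moment at which its call begins: read the wrist's pose just before it.
- finish_job(): hands the job in, once; it reports no verdict.
Trained networks look in a picture, given as the dict that the camera call returned (one of the last four; its "shot" number tells which), for a name from the list of things; names that differ only in an ending like _2 or _b are one class to them, and where a whole thing is asked for, a point or a joint stands for the part that bears it (a point fixed in the world has none). Each returns a list of dicts, best first, with "confidence" (0 to 1); they miss things now and then, are a little off and sometimes report something else, mostly with a low value. They report only what shows in the picture. A call takes as long as a camera call.
- eyes.recognise(picture, thing): "box" ([centre column, centre row, width, height] in pixels, round what is visible of it).
- eyes.outline_of(picture, thing): "mask" (400x640 bool, what is visible of it) and "box" ([centre column, centre row, width, height] in pixels, round what is visible of it).
The state is a dict: "time_s": time; "q": joint angles; "dq": joint speeds; "effort": joint torques, N m; "tool_pos": TCP position; "ee_rot": TCP orientation; "wrist_force": force on the tool from outside, world axes, zero at the start; "ft_torque": the same for the moment, N m; "opening": finger opening in mm.
Only numpy, scipy, OpenCV 4.12 (cv2) and the standard library are available. Lean on these libraries where they do the work, as an engineer would, in place of code of your own. Each camera call takes 0.05 s, during which the arm holds its last target. There are 200 camera calls.

## Task

Take the blue cover board with the brass corners out of the slotted rack and set it in the slanted tooling stand, label facing out and right way up, ready for tooling: stand its foot on the sprung ledge, press the ledge down until the board's top edge passes below the two brass lips, lean the board back flat against the rails, and ease it up so that it is held centred behind both lips by the spring. Use a light hand, without knocking or forcing the board against the stand, and leave the other board and the things around undisturbed.

Things in the scene. Friction and masses are not known exactly. Their poses are not given: they have to be found in the camera images.
- stand: Wooden tooling stand, fixed to the bench, footprint 180 x 150 mm, about 215 mm high; origin under the middle of its base at bench level, x points to its back, z up. It leans a board back 25 degrees from the vertical, away from its front.
- rest: The fixed slanted rest of the stand. Frame: z runs up along the two rails (25 degrees off vertical), x points backwards at right angles into the rails, y to the left seen from the front. x = 0 is the front face of the rails, which stand at y = -45 and +45 mm, 20 mm wide, with open space 70 mm wide between and behind them. The rails end at z = 175 mm under the lips.
- ledge (a joint): How far the sprung ledge at the foot of the rails is pressed down along the rest's -z, in m: 0 free, 0.018 at its end stop; 3 N to start it, 12 N at the end. A 150 mm board can pass below the lips' teeth only with the ledge pressed more than about 10 mm; once held behind the lips it leaves the ledge pressed 5 mm.
- ledge_seat (a point): Point on the floor of the ledge, midway between rails and front lip; moves with the ledge (at z = 30 mm of the rest when free). The ledge is 150 mm wide; its front lip, 14 mm high and flaring outwards, begins 17 mm in front of the rails.
- lip_left (a point): Middle of the underside of the left brass lip (at y = +48 mm, z = 175 mm of the rest), where the board's top edge comes to bear. The lip is 24 mm wide, 4 mm thick and stands 20 mm out from the rails; its front end has a tooth turned down 5 mm, from x = -20 to -15 mm and down to z = 170 mm of the rest.
- lip_right (a point): The same point on the right brass lip (at y = -48 mm of the rest), made alike.
- rack: Fixed low wooden rack, 150 x 150 mm, 43 mm high, with two slots along its y, 12 mm wide, 80 mm apart (at x = -40 and +40 mm of the rack), slot floor 12 mm above the bench; origin under its middle.
- board: The blue cloth-covered cover board with brass corners and a pale label on its face: 10 mm thick (x), 130 mm wide (y), 150 mm tall (z), 260 g or so; stands on edge in one of the two slots. Origin at the middle of its foot; z up along the board, the label face looks to -x.
- board_top (a point): Middle of the board's top edge.
- board_face (a point): Middle of the board's label face, 75 mm above its foot.
- spare_board: A grey cover board of the same size, with a brown strip along one side and no brass, in the other slot; leave it there. Origin at the middle of its foot.
- glue_pot: Stoneware paste pot, 72 mm wide, 65 mm high; bystander; origin under its middle.
- weight_1: Dark green cloth-covered weight, 55 x 110 x 45 mm; bystander; origin under its middle.
- bone_folder: Bone folder, 24 x 147 x 8 mm, lying flat; bystander; origin under its middle.
- thread_spool_1: Wooden thread spool with pale thread, 42 mm wide, 52 mm high; bystander; origin under its middle.

How it is judged:
By the outcome, as a careful person would: the job done as asked, in the order asked, and still so for the second after the job is handed in, with the robot touching nothing.
It also fails if it takes over 45 s, if anything falls off the work surface, if the arm or the gripper's body presses on something with over 40 N, if the wrist force passes 120 N, or if a joint passes its speed limit or range.

## Working session

There is one attempt and no reset: what is moved stays moved. The work goes in short steps, Python scripts to look and compute and a tool call to move; the robot and the scene stay as the last step left them, time stands still between calls to the robot, and variables do not carry over. Pictures are saved under pics/ and viewed, about 8 in all and at most 12, crops included, and the job is handed in when it is done.

Besides the shell and the picture viewer there is one more tool, called after ">>>" as name(argument=value, ...) on one line, values as JSON. move_arm: Moves the arm, as the interface text tells. Its arguments: {"type":"object","properties":{"steps":{"type":"array"},"force":{"type":"number"}},"required":["steps"]}

```bash
mkdir -p pics; ls; cat > h.py <<'E'
import numpy as np, cv2
from station import telemetry, eyes, finish_job
from scipy.spatial.transform import Rotation as Ro
def tool():
    s=telemetry.observe(); T=np.eye(4); q=s["ee_rot"]; T[:3,:3]=Ro.from_quat([q[1],q[2],q[3],q[0]]).as_matrix(); T[:3,3]=s["tool_pos"]; return T,s
def shot(name):
    T,s=tool(); p=eyes.snapshot(name)
    if "R" in p: C=np.eye(4); C[:3,:3]=p["R"]; C[:3,3]=p["t"]; W=np.linalg.inv(C)
    else: W=T@np.array(p["T_tool_cam"])
    p["W"]=W; p["f"]=200/np.tan(np.radians(p["fov_y"])/2)
    z=p["range_z"]; v,u=np.mgrid[:400,:640]
    X=np.stack([(u-p["cx"])/p["f"]*z,(v-p["cy"])/p["f"]*z,z],-1)
    p["X"]=X@W[:3,:3].T+W[:3,3]; p["ok"]=z>0
    return p
def save(p,fn): cv2.imwrite("pics/"+fn,p["img"][:,:,::-1])
def rows(Tt):
    "relative shift/rotvec from current pose to world target Tt"
    T,_=tool(); D=np.linalg.inv(T)@Tt; return Ro.from_matrix(D[:3,:3]).as_rotvec(), D[:3,3]
E
python3 - <<'E'
from h import *
np.set_printoptions(precision=1,suppress=True)
T,s=tool(); print(s)
for c in ["top","side"]:
    p=shot(c); save(p,c+"0.png"); print(c,p["W"][:3],p["f"])
    for n in ["stand","rest","rack","board","spare_board","ledge","lip_left","lip_right","glue_pot","weight_1","bone_folder","thread_spool_1"]:
        try: r=eyes.outline_of(p,n)
        except Exception as e: print(n,e); continue
        for d in r[:2]:
            m=d["mask"]&p["ok"]; X=p["X"][m]
            print(n,round(d["confidence"],2),d["box"],m.sum(), *(np.percentile(X,[2,50,98],axis=0) if len(X) else []))
E
```

```text
pics
{'time_s': 0.0, 'q': array([-1.3,  0.3,  1.5, -0. ,  1.3, -0.1]), 'dq': array([-0.,  0., -0., -0., -0.,  0.]), 'effort': array([ -0. , -54.4, -36.2,  -0. ,   0. ,   0. ]), 'tool_pos': array([ 160.3, -525.9,  247.7]), 'ee_rot': array([-0. ,  1. ,  0.1, -0. ]), 'wrist_force': array([ 1.4, -1.3,  0.7]), 'ft_torque': array([-0. ,  0.1,  0. ]), 'opening': 85.39025301757447}
top [[  -0.2   -0.9    0.3  261.3]
 [  -1.     0.2   -0.1   37.4]
 [  -0.    -0.3   -0.9 1119.1]] 416.45469901011484
stand 0.7 [375.1, 230.4, 64.7, 76.8] 4025 [ 436.8 -228.2   -0.1] [ 519.  -156.9   35. ] [612.5 -77.5 210.9]
rest 0.67 [378.2, 225.5, 61.8, 70.8] 2174 [ 451.9 -216.3   25.4] [ 497.2 -151.4   86.1] [571.5 -84.1 211.9]
rack 0.88 [249.1, 279.5, 69.4, 68.0] 1838 [408.5 119.    6.6] [481.8 185.9  13.3] [532.8 263.4  44.7]
rack 0.62 [328.4, 183.6, 37.7, 29.7] 891 [ 666.2 -123.5    2.5] [687. -71.  43.] [720.7 -18.6  47.7]
board 0.75 [375.9, 242.8, 61.1, 8.3] 735 [ 457.  -216.9   69.6] [ 480.6 -146.4   80.9] [507.8 -78.3  95.5]
spare_board 0.74 [245.9, 288.9, 63.5, 28.1] 809 [434.6 126.5  32.4] [438.  190.8
[... 1955 characters left out ...]
 511.8 -191.7   91.5] [580.4 -87.8 212.5]
lip_right 0.76 [290.4, 244.4, 63.1, 108.0] 2631 [ 450.9 -223.7   -0.5] [ 512.9 -187.6   86.4] [588.7  40.8 212.3]
glue_pot 0.95 [342.3, 215.3, 25.6, 31.2] 629 [652.1   4.4   9.4] [682.3  20.8  44.6] [716.4  71.2  64.5]
weight_1 0.65 [356.7, 245.6, 30.6, 40.1] 1010 [ 668.9 -129.    -0.7] [692.  -94.   43.1] [737.5   7.1  46.7]
weight_1 0.26 [274.5, 180.6, 12.2, 65.4] 383 [518.1 124.6  19.1] [521.7 144.9 117. ] [530.6 250.7 163.3]
bone_folder 0.5 [271.8, 229.2, 9.8, 18.8] 137 [489.7  -6.8   5.5] [502.4  59.8   8.7] [516.1  98.6  32.8]
thread_spool_1 0.95 [280.0, 353.6, 27.3, 35.5] 706 [ 452.7 -384.5    1.9] [ 470.9 -375.1   47.8] [ 490.2 -346.6   53.7]
```

```bash
python3 - <<'E'
import cv2,numpy as np
a=cv2.imread("pics/top0.png")[130:340,190:490]; b=cv2.imread("pics/side0.png")[120:400,200:400]
a=cv2.resize(a,(450,315),interpolation=cv2.INTER_CUBIC); b=cv2.resize(b,(350,490),interpolation=cv2.INTER_CUBIC)
c=np.zeros((490,800,3),np.uint8); c[:315,:450]=a; c[:,450:]=b
cv2.imwrite("pics/c0.png",c)
E
```

```text
(no output)
```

View pics/c0.png

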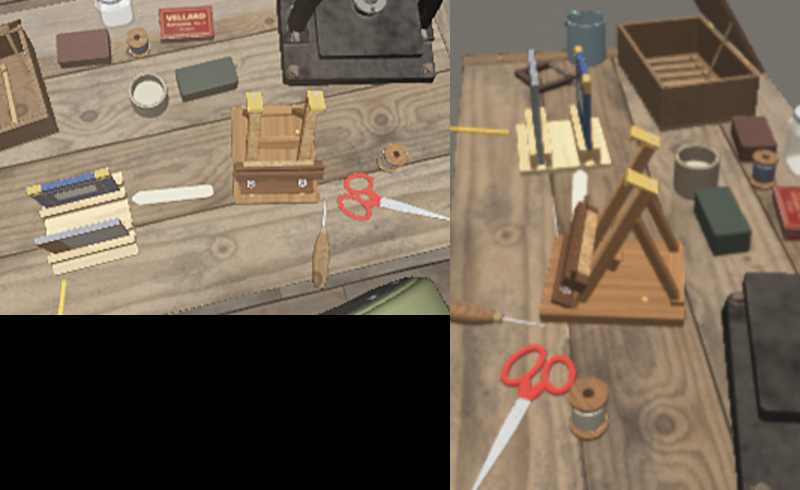

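```bash
python3 - <<'E'
from h import *
np.set_printoptions(precision=2,suppress=True)
T,s=tool(); print(T,s["q"],s["ee_rot"])
def line(P):
    c=P.mean(0); u=np.linalg.svd(P-c)[2][0]; u=u*np.sign(u[1]); t=(P-c)@u
    return c+u*(np.percentile(t,1)+np.percentile(t,99))/2, np.ptp(np.percentile(t,[1,99])), np.degrees(np.arctan2(-u[0],u[1]))
for c in ["top","side"]:
    p=shot(c); X=p["X"][p["ok"]]
    for n,(a,b,d,e,z0,z1) in dict(board=(505,550,110,270,155,170),spare=(420,465,110,270,155,170),lips=(540,620,-240,-60,207,216),ledgelip=(420,520,-250,-50,90,100)).items():
        m=(X[:,0]>a)&(X[:,0]<b)&(X[:,1]>d)&(X[:,1]<e)&(X[:,2]>z0)&(X[:,2]<z1); Q=X[m]; print(c,n,m.sum(),*line(Q[:,:2]),Q[:,2].mean())
        if n=="lips":
            for sgn in(-1,1):
                k=(Q[:,1]+152)*sgn>0; print(Q[k].mean(0),Q[k].min(0),Q[k].max(0))
p=shot("wrist"); print(p["T_tool_cam"],p["f"])
E
```

```text
[[   0.96    0.29    0.    160.35]
 [   0.29   -0.96    0.   -526.1 ]
 [   0.      0.     -1.    248.28]
 [   0.      0.      0.      1.  ]] [-1.34  0.3   1.52  0.    1.32 -0.07] [-0.    0.99  0.15  0.  ]
top board 274 [521.69 192.63] 127.99804163340862 0.9632425394488187 160.5458109736939
top spare 280 [441.97 190.7 ] 127.38284458771304 1.2823772755894827 160.5767631058892
top lips 118 [ 552.69 -162.07] 116.34934340576194 -8.415169040830008 210.91543861785024
[ 545.74 -208.34  210.21] [ 540.11 -219.7   207.02] [ 555.4  -197.62  214.44]
[ 559.69 -115.1   211.32] [ 549.94 -129.38  207.02] [ 573.91 -103.53  215.83]
top ledgelip 192 [ 489.27 -149.66] 143.4101899891243 -6.375458607110391 93.67870882450497
side board 91 [523.94 191.09] 129.404444133883 1.4248085926995244 161.0663835520776
side spare 85 [444.4  187.97] 130.86439972134286 1.321860165080079 161.3640231312094
side lips 128 [ 555.73 -165.13] 118.68653804976671 -10.151997282583899 210.84015172425336
[ 547.28 -212.45  210.5 ] [ 540.19 -224.26  207.01] [ 558.39 -198.42  215.2 ]
[ 563.89 -119.48  211.12] [ 553.04 -131.44  207.03] [ 577.75 -103.56  215.92]
side ledgelip 171 [ 491.42 -152.36] 143.46328989382283 -2.4197441160452557 94.36826237618187
[[   0.     -0.95   -0.3    78.31]
 [   1.      0.      0.     -0.14]
 [  -0.     -0.3     0.95 -124.43]
 [   0.      0.      0.      1.  ]] 339.69487704438563
```

```bash
cat >> h.py <<'E'
def Tw(pos,yaw,tilt=0):
    """tool pose: tool x = stand/board y axis, tool y = its x, z down; yaw deg of the frame; tilt deg leans the tool's top to +x"""
    a=np.radians(tilt); F=Ro.from_euler('z',yaw,degrees=True).as_matrix()
    z=np.array([-np.sin(a),0,-np.cos(a)]); x=np.array([0,1,0]); y=np.cross(z,x)
    T=np.eye(4); T[:3,:3]=F@np.stack([x,y,z],1); T[:3,3]=pos; return T
def plan(Ts,ns,g):
    "rows through targets Ts, ns rows each; printed ready to type"
    T,_=tool(); P=T; out=[]
    for Q,n in zip(Ts,ns):
        r=Ro.from_matrix(P[:3,:3].T@Q[:3,:3]).as_rotvec()
        for k in range(1,n+1):
            f=k/n; M=np.eye(4); M[:3,:3]=P[:3,:3]@Ro.from_rotvec(r*f).as_matrix(); M[:3,3]=P[:3,3]*(1-f)+Q[:3,3]*f
            D=np.linalg.inv(T)@M; out.append([round(v,3) for v in Ro.from_matrix(D[:3,:3]).as_rotvec()]+[round(v,1) for v in D[:3,3]]+[g])
        P=Q
    print(str([[float(v) for v in r] for r in out]).replace(" ",""))
E
python3 -c "
from h import *
plan([Tw([525,-125,375],-9)],[11],-1)"
```

```text
[[-0.0,-0.0,-0.102,42.3,-25.2,-11.5,-1.0],[-0.0,-0.0,-0.203,84.7,-50.4,-23.0,-1.0],[-0.0,-0.0,-0.305,127.0,-75.6,-34.6,-1.0],[-0.0,-0.0,-0.407,169.4,-100.9,-46.1,-1.0],[-0.0,-0.0,-0.508,211.7,-126.1,-57.6,-1.0],[-0.0,-0.0,-0.61,254.1,-151.3,-69.1,-1.0],[-0.0,-0.0,-0.711,296.4,-176.5,-80.6,-1.0],[-0.0,-0.0,-0.813,338.7,-201.7,-92.1,-1.0],[-0.0,-0.0,-0.915,381.1,-226.9,-103.7,-1.0],[-0.0,-0.0,-1.016,423.4,-252.1,-115.2,-1.0],[-0.0,-0.0,-1.118,465.8,-277.4,-126.7,-1.0]]
```

>>> move_arm(steps=[[0,0,-0.1,42,-25,-12,-1],[0,0,-0.2,85,-50,-23,-1],[0,0,-0.305,127,-76,-35,-1],[0,0,-0.41,169,-101,-46,-1],[0,0,-0.51,212,-126,-58,-1],[0,0,-0.61,254,-151,-69,-1],[0,0,-0.71,296,-176,-81,-1],[0,0,-0.81,339,-202,-92,-1],[0,0,-0.915,381,-227,-104,-1],[0,0,-1.016,423,-252,-115,-1],[0,0,-1.118,466,-277,-127,-1],[0,0,-1.118,466,-277,-127,-1],[0,0,-1.118,466,-277,-127,-1]])

```text
time_s: 3.08
tool_pos: [525.1, -125.5, 374.9]
ee_rot: [-0.0, 0.761, 0.649, -0.0]
wrist_force: [0.1, 0.1, -0.1]
opening: 85.0
```

```bash
python3 - <<'E'
from h import *
p=shot("wrist"); save(p,"w1.png"); np.savez("w1.npz",X=p["X"],ok=p["ok"],img=p["img"],W=p["W"],f=p["f"],c=[p["cx"],p["cy"]])
for n in ["lip_left","ledge"]:
    for d in eyes.outline_of(p,n)[:2]: print(n,d["confidence"],d["box"])
T,s=tool(); print(T,s["q"],s["wrist_force"])
E
```

```text
lip_left 0.56 [336.4, 198.8, 118.6, 162.7]
ledge 0.7 [294.1, 176.9, 31.5, 120.9]
[[ 1.58030031e-01  9.87434297e-01 -1.32025072e-04  5.24818990e+02]
 [ 9.87434306e-01 -1.58030031e-01  1.28979552e-05 -1.26057526e+02]
 [-8.12804288e-06 -1.32404349e-04 -9.99999991e-01  3.75231360e+02]
 [ 0.00000000e+00  0.00000000e+00  0.00000000e+00  1.00000000e+00]] [-3.03577173e-01  2.14644838e-01  1.33769482e+00 -2.71635271e-05
  1.58938284e+00 -1.44882380e-01] [-0.16953412 -0.98384283  0.25015151]
```

View pics/w1.png

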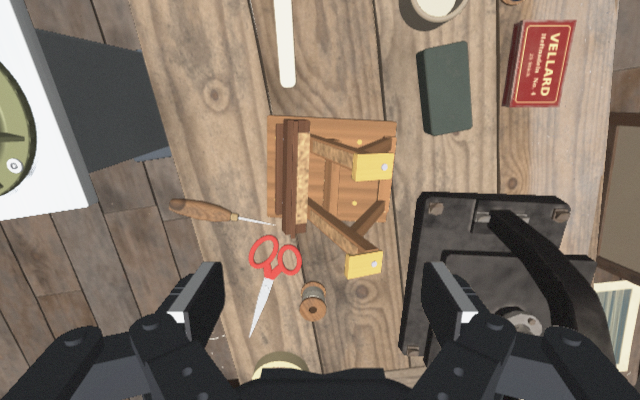

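```bash
python3 - <<'E'
from h import *
np.set_printoptions(precision=2,suppress=True)
d=np.load("w1.npz"); X=d["X"]; I=d["img"].astype(int)
v,u=np.mgrid[:400,:640]
R=d["ok"]&(u>255)&(u<405)&(v>105)&(v<285)
print(np.histogram(X[R][:,2],bins=range(-5,225,5)))
# base: minAreaRect on points z 10..25
for z0,z1 in [(5,40)]:
    m=R&(X[...,2]>z0)&(X[...,2]<z1); P=X[m][:,:2]; 
    for _ in range(2): pass
    r=cv2.minAreaRect(P.astype(np.float32)); print("base",m.sum(),np.median(X[m][:,2]),r)
    print(cv2.boxPoints(r))
yel=R&(I[...,0]>190)&(I[...,1]>150)&(I[...,2]<140)&(X[...,2]>185)
n,l=cv2.connectedComponents(yel.astype(np.uint8))
for i in range(1,n):
    P=X[l==i]
    if len(P)<100: continue
    c=P.mean(0); uu,s,vt=np.linalg.svd(P-c); r=cv2.minAreaRect(P[:,:2].astype(np.float32)); nn=vt[2]*np.sign(vt[2][2])
    print("lip",len(P),c,P.min(0),P.max(0),"n",nn,"tilt",np.degrees(np.arccos(nn[2])),"yaw",np.degrees(np.arctan2(nn[1],nn[0])),r)
# ledge front-lip top and floor
m=R&(u<312)&(X[...,2]>60)&(X[...,2]<110); P=X[m]
print(np.histogram(P[:,2],bins=range(60,112,4)))
for a,b in[(64,84),(88,100)]:
    Q=P[(P[:,2]>a)&(P[:,2]<b)]; r=cv2.minAreaRect(Q[:,:2].astype(np.float32)); print("ledge",a,len(Q),Q.mean(0),r)
E
```

```text
(array([9352,  639,  859,   58, 1270, 3904,  338,  718,   77,   36,   40,
         39,   49,   50,  103,  919,  927,  925,  231,  980,  399,  128,
        135,  133,  143,  141,  148,  150,  145,  153,  129,  132,  129,
        135,  140,   87,   69,   72,   72,   54,  215,  537,  639,  649,
          8]), array([ -5,   0,   5,  10,  15,  20,  25,  30,  35,  40,  45,  50,  55,
        60,  65,  70,  75,  80,  85,  90,  95, 100, 105, 110, 115, 120,
       125, 130, 135, 140, 145, 150, 155, 160, 165, 170, 175, 180, 185,
       190, 195, 200, 205, 210, 215, 220]))
base 7224 20.693987774144176 ((508.9218444824219, -216.20851135253906), (277.03118896484375, 197.94775390625), 77.45429992675781)
[[ 382.22 -329.92]
 [ 575.44 -372.92]
 [ 635.62 -102.5 ]
 [ 442.4   -59.5 ]]
lip 1008 [ 571.44 -116.51  207.39] [ 552.84 -132.05  196.99] [ 592.22 -102.66  215.91] n [ 0.38 -0.08  0.92] tilt 22.728082126187044 yaw -11.453996673362441 ((572.62060546875, -117.30230712890625), (24.257619857788086, 37.171512603759766), 78.46736907958984)
lip 759 [ 551.87 -210.27  207.43] [ 533.68 -225.4   197.05] [ 572.55 -195.76  215.18] n [ 0.38 -0.08  0.92] tilt 22.784534828215513 yaw -11.295016719608876 ((553.173828125, -210.9587860107422), (24.375732421875, 37.305397033691406), 76.96319580078125)
(array([  6,   5, 228, 920, 601, 714,  28,  73, 502,   0,   0,   0]), array([ 60,  64,  68,  72,  76,  80,  84,  88,  92,  96, 100, 104, 108]))
ledge 64 2468 [ 489.07 -144.07   76.92] ((488.9869384765625, -148.08013916015625), (149.6511688232422, 39.56212615966797), 79.27110290527344)
ledge 88 575 [ 487.84 -143.92   93.02] ((487.01324462890625, -147.66921997070312), (149.2500762939453, 6.150986194610596), 78.21189880371094)
```

```bash
cat >> h.py <<'E'
def rest(s0,t0,h0,yaw):
    a=np.radians(25); F=Ro.from_euler('z',yaw,degrees=True).as_matrix()
    M=np.eye(4); M[:3,:3]=F@np.array([[np.cos(a),0,np.sin(a)],[0,1,0],[-np.sin(a),0,np.cos(a)]]); M[:3,3]=F@[s0,t0,0]; M[2,3]=h0; return M
E
python3 - <<'E'
from h import *
np.set_printoptions(precision=2,suppress=True)
M=rest(508.4,-48.2,45,-11.6)
def chk(X,name):
    Y=(X-M[:3,3])@M[:3,:3]
    o=[]
    for y0 in(-45,45):
        for z0,z1 in[(60,90),(90,120),(120,150)]:
            m=(abs(Y[:,1]-y0)<8)&(abs(Y[:,0])<7)&(Y[:,2]>z0)&(Y[:,2]<z1); o.append((m.sum(),round(np.median(Y[m,0]),1) if m.any() else 0))
    print(name,"rails",o)
    for y0 in(-45,45):
        m=(abs(Y[:,1]-y0)<25)&(abs(Y[:,0])<7)&(Y[:,2]>90)&(Y[:,2]<160); print(" rail y",np.percentile(Y[m,1],[3,97]) if m.any() else 0)
    m=(abs(Y[:,1])<65)&(Y[:,0]<-4)&(Y[:,0]>-14)&(abs(Y[:,2]-30)<8); print(" floor z",m.sum(),np.median(Y[m,2]) if m.any() else 0)
    m=(abs(abs(Y[:,1])-48)<9)&(abs(Y[:,0])<16)&(abs(Y[:,2]-179)<8); print(" liptop z",m.sum(),np.median(Y[m,2]))
    m=(abs(Y[:,1])<65)&(Y[:,0]<-14)&(Y[:,0]>-40)&(Y[:,2]>38)&(Y[:,2]<52); print(" front lip x,z",m.sum(),np.percentile(Y[m],[3,50,97],axis=0)[:,[0,2]].ravel())
d=np.load("w1.npz"); chk(d["X"][d["ok"]],"wrist")
for c in("top","side"): p=shot(c); chk(p["X"][p["ok"]],c)
plan([Tw([522,217,375],1)],[8],-1)
E
```

```text
wrist rails [(np.int64(124), np.float64(2.3)), (np.int64(146), np.float64(2.3)), (np.int64(184), np.float64(2.3)), (np.int64(155), np.float64(2.6)), (np.int64(194), np.float64(2.7)), (np.int64(140), np.float64(2.6))]
 rail y [-52.3  -33.95]
 rail y [37.   55.83]
 floor z 684 30.36312712171667
 liptop z 1093 179.15125779274362
 front lip x,z 501 [-24.27  41.09 -21.83  42.92 -18.79  44.76]
top rails [(np.int64(0), 0), (np.int64(0), 0), (np.int64(0), 0), (np.int64(0), 0), (np.int64(0), 0), (np.int64(0), 0)]
 rail y 0
 rail y 0
 floor z 0 0
 liptop z 0 nan
  return _methods._mean(a, axis=axis, dtype=dtype,
  ret = ret.dtype.type(ret / rcount)
Traceback (most recent call last):
IndexError: index -1 is out of bounds for axis 0 with size 0
```

```bash
python3 - <<'E'
from h import *
np.set_printoptions(precision=2,suppress=True)
d=np.load("w1.npz"); X=d["X"][d["ok"]]
for yaw in (-11,-11.6,-12.2):
    M=rest(510.6,-47.8,44,yaw); Y=(X-M[:3,3])@M[:3,:3]; o=[]
    for s in(-1,1):
        m=(abs(Y[:,1]*s-48)<20)&(abs(Y[:,0])<25)&(abs(Y[:,2]-179)<4); o+=[np.percentile(Y[m],[1,99],axis=0)[:,:2].T.ravel()]
        m=(abs(Y[:,1]*s-45)<20)&(abs(Y[:,0])<2)&(Y[:,2]>90)&(Y[:,2]<160); o+=[np.percentile(Y[m,0],[10,50,90])-0,np.percentile(Y[m,1],[1,99])]
    m=(abs(Y[:,1])<85)&(Y[:,0]<-4)&(Y[:,0]>-14)&(abs(Y[:,2]-30)<4); o+=[np.percentile(Y[m,1],[0.5,99.5])]
    print(yaw,*o)
plan([Tw([522,217,375],1)],[8],-1)
E
```

```text
-11 [-20.61  16.8  -65.34 -41.45] [-1.43 -0.84  0.26] [-59.57 -40.06] [-19.54  17.91  30.66  54.27] [-0.27  0.3   1.13] [30.13 49.51] [-77.68  69.48]
-11.6 [-19.67  17.7  -59.27 -35.32] [-0.52  0.03  0.94] [-53.73 -34.32] [-19.53  17.93  36.88  60.32] [-0.22  0.35  1.13] [36.02 55.33] [-72.5   74.87]
-12.2 [-18.83  18.52 -53.11 -29.12] [0.35 0.84 1.55] [-47.54 -28.5 ] [-19.58  17.88  42.95  66.46] [-0.25  0.34  1.09] [41.94 61.35] [-67.14  80.27]
[[-0.0,0.0,-0.022,42.3,-7.1,0.0,-1.0],[-0.0,0.0,-0.044,84.6,-14.3,0.1,-1.0],[-0.0,0.0,-0.066,126.9,-21.4,0.1,-1.0],[-0.0,0.0,-0.088,169.1,-28.5,0.1,-1.0],[-0.0,0.0,-0.11,211.4,-35.6,0.2,-1.0],[-0.0,0.0,-0.132,253.7,-42.8,0.2,-1.0],[-0.0,0.0,-0.154,296.0,-49.9,0.2,-1.0],[-0.0,0.0,-0.176,338.3,-57.0,0.3,-1.0]]
```

>>> move_arm(steps=[[0,0,-0.022,42,-7,0,-1],[0,0,-0.044,85,-14,0,-1],[0,0,-0.066,127,-21,0,-1],[0,0,-0.088,169,-28.5,0,-1],[0,0,-0.11,211,-35.6,0,-1],[0,0,-0.132,254,-43,0,-1],[0,0,-0.154,296,-50,0,-1],[0,0,-0.176,338.3,-57,0,-1],[0,0,-0.176,338.3,-57,0,-1],[0,0,-0.176,338.3,-57,0,-1]])

```text
time_s: 4.53
tool_pos: [522.1, 216.2, 375.3]
ee_rot: [0.0, 0.701, 0.713, -0.0]
wrist_force: [-0.7, -0.6, 0.3]
opening: 85.7
```

```bash
python3 - <<'E'
from h import *
np.set_printoptions(precision=2,suppress=True)
p=shot("wrist"); save(p,"w2.png"); np.savez("w2.npz",X=p["X"],ok=p["ok"],img=p["img"])
X=p["X"][p["ok"]]
for n,x0 in(("board",522),("spare",442)):
    m=(abs(X[:,0]-x0)<25)&(abs(X[:,1]-190)<100)&(X[:,2]>155)&(X[:,2]<175); Q=X[m]
    zt=np.percentile(Q[:,2],95); Q=Q[Q[:,2]>zt-2.5]
    print(n,len(Q),zt,cv2.minAreaRect(Q[:,:2].astype(np.float32)),Q.mean(0),np.percentile(Q,[1,99],axis=0))
    m=(abs(X[:,0]-x0)<25)&(abs(X[:,1]-190)<60)&(X[:,2]>60)&(X[:,2]<152); Q=X[m]; 
    if m.sum()>50: c=Q.mean(0); vv=np.linalg.svd(Q-c)[2]; print(" face n",vv[2],c,m.sum())
T,s=tool(); print(T[:3,3],s["wrist_force"])
E
```

```text
board 1109 161.97824593570553 ((525.4971313476562, 193.6552276611328), (10.040281295776367, 129.9208221435547), 1.300328016281128) [525.34 197.54 160.89] [[519.36 130.73 159.53]
 [531.63 257.6  162.41]]
spare 1114 161.8980914541932 ((445.658447265625, 191.57342529296875), (10.419941902160645, 129.1297607421875), 1.5277328491210938) [445.59 195.27 160.75] [[439.61 128.49 159.46]
 [451.22 255.13 162.54]]
 face n [1.   0.02 0.  ] [450.47 192.83 111.  ] 1433
[522.16 215.91 375.37] [-0.3  -0.79 -0.05]
```

View pics/w2.png

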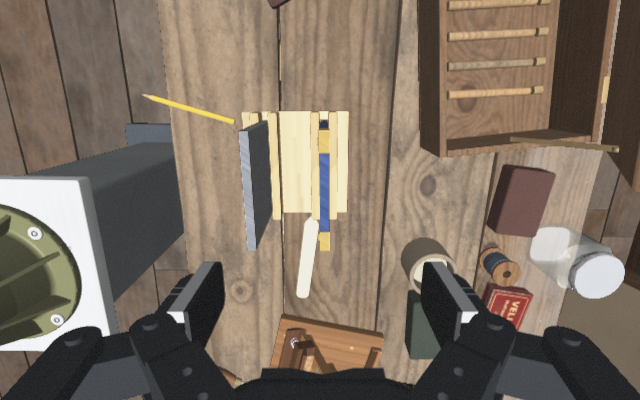

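```bash
python3 -c "
from h import *
plan([Tw([525,193.6,215],1.3)],[5],-.2)"
```

```text
[[0.0,0.0,-0.001,-4.5,0.5,32.1,-0.2],[0.0,0.0,-0.003,-8.9,1.0,64.1,-0.2],[0.0,0.0,-0.004,-13.4,1.5,96.2,-0.2],[0.0,0.0,-0.005,-17.9,2.0,128.3,-0.2],[0.0,0.0,-0.007,-22.3,2.5,160.4,-0.2]]
```

>>> move_arm(steps=[[0,0,0,-4.5,0.5,32,-0.2],[0,0,0,-9,1,64,-0.2],[0,0,-0.004,-13,1.5,96,-0.2],[0,0,-0.006,-18,2,128,-0.2],[0,0,-0.007,-22.3,2.5,150,-0.2],[0,0,-0.007,-22.3,2.5,160,-0.2],[0,0,-0.007,-22.3,2.5,160,-0.2]])

```text
time_s: 5.45
tool_pos: [525.1, 193.2, 215.5]
ee_rot: [0.0, 0.699, 0.715, -0.0]
wrist_force: [0.4, -0.6, -0.8]
opening: 51.3
```

```bash
python3 - <<'E'
from h import *
np.set_printoptions(precision=2,suppress=True)
p=shot("wrist"); save(p,"w3.png")
X=p["X"][p["ok"]]
for n,x0 in(("board",524),):
    m=(abs(X[:,0]-x0)<25)&(abs(X[:,1]-190)<100)&(X[:,2]>150)&(X[:,2]<175); Q=X[m]
    zt=np.percentile(Q[:,2],95); Q=Q[Q[:,2]>zt-2.5]
    print(n,len(Q),zt,cv2.minAreaRect(Q[:,:2].astype(np.float32)),Q.mean(0),np.percentile(Q,[1,99],axis=0))
T,s=tool(); print(T,s["wrist_force"],s["opening"])
plan([Tw([525,193.6,142],1.3)],[5],-.2)
for c in["top","side"]:
    q=shot(c); save(q,c+"1.png")
E
```

```text
board 3839 161.90420700759827 ((525.3624877929688, 193.6602020263672), (11.191068649291992, 130.11187744140625), 1.2772092819213867) [525.19 200.48 160.88] [[519.08 130.34 159.57]
 [531.32 258.02 162.36]]
[[ -0.02   1.     0.   525.33]
 [  1.     0.02   0.   193.43]
 [  0.     0.    -1.   216.17]
 [  0.     0.     0.     1.  ]] [-0.48  0.79  0.18] 51.42971696407702
[[0.0,-0.0,-0.0,0.0,-0.1,14.8,-0.2],[0.0,-0.0,-0.0,0.1,-0.2,29.7,-0.2],[0.001,-0.0,-0.0,0.1,-0.2,44.5,-0.2],[0.001,-0.0,-0.0,0.1,-0.3,59.3,-0.2],[0.001,-0.0,-0.0,0.2,-0.4,74.2,-0.2]]
```

View pics/w3.png

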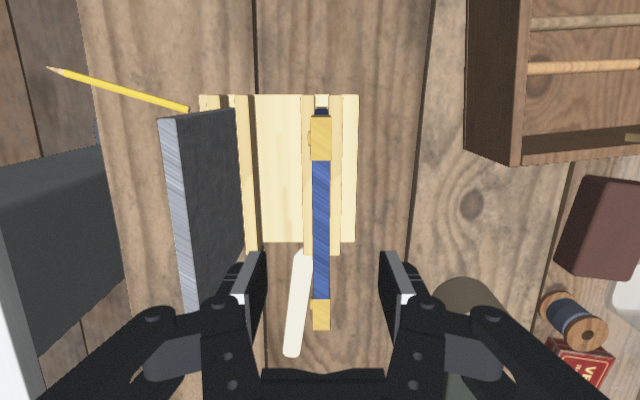

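>>> move_arm(steps=[[0,0,0,0,0,15,-0.2],[0,0,0,0,0,30,-0.2],[0,0,0,0,0,45,-0.2],[0,0,0,0,0,60,-0.2],[0,0,0,0,0,70,-0.2],[0,0,0,0,0,74,-0.2],[0,0,0,0,0,74,0.4],[0,0,0,0,0,74,0.6],[0,0,0,0,0,74,0.7],[0,0,0,0,0,74,0.85],[0,0,0,0,0,74,1],[0,0,0,0,0,74,1],[0,0,0,0,0,74,1]], force=40)

```text
time_s: 7.22
tool_pos: [525.6, 193.8, 142.9]
ee_rot: [0.001, 0.699, 0.715, 0.001]
wrist_force: [-1.8, -0.2, 6.4]
opening: 9.4
```

>>> move_arm(steps=[[0,0,0,0,0,-3,1],[0,0,0,0,0,-10,1],[0,0,0,0,0,-20,1],[0,0,0,0,0,-32,1],[0,0,0,0,0,-46,1],[0,0,0,0,0,-65,1],[0,0,0,0,0,-90,1],[0,0,0,0,0,-112,1],[0,0,0,0,0,-128,1],[0,0,0,0,0,-128,1],[0,0,0,0,0,-128,1]], force=60)

```text
time_s: 8.6
tool_pos: [525.1, 193.6, 270.0]
ee_rot: [0.0, 0.699, 0.715, 0.0]
wrist_force: [0.2, -0.3, -2.0]
opening: 9.1
```

```bash
python3 - <<'E'
from h import *
np.set_printoptions(precision=2,suppress=True)
ps=[shot(c) for c in("top","side","wrist")]
T,s=tool(); print(T,s["wrist_force"],s["opening"],s["q"])
iT=np.linalg.inv(T)
for c,p in zip(("top","side","wrist"),ps):
    save(p,c+"2.png"); X=p["X"]; Y=X@iT[:3,:3].T+iT[:3,3]
    m=p["ok"]&(abs(Y[...,0])<75)&(abs(Y[...,1])<12)&(Y[...,2]>-27)&(Y[...,2]<135)&((abs(Y[...,0])>22)|(Y[...,2]>25))
    Q=Y[m]; print(c,m.sum(),np.percentile(Q,[.5,50,99.5],axis=0))
    if c!="wrist":
        k=np.argwhere(m); print(k.min(0),k.max(0)); Q2=Q-Q.mean(0); print(np.linalg.svd(Q2)[2][2])
    else:
        k=(Q[:,2]<-16); print("top edge",k.sum(),cv2.minAreaRect(Q[k][:,:2].astype(np.float32)))
a=ps[0]["img"]; b=ps[1]["img"]
c=np.hstack([cv2.resize(a[170:330,170:350],(400,356),interpolation=2),cv2.resize(b[60:260,180:400],(392,356),interpolation=2)])
cv2.imwrite("pics/c2.png",c[:,:,::-1])
E
```

```text
[[ -0.02   1.     0.   525.1 ]
 [  1.     0.02   0.   193.67]
 [  0.     0.    -1.   270.05]
 [  0.     0.     0.     1.  ]] [-0.7   0.83 -1.91] 8.9980743091855 [ 0.29  0.31  1.46 -0.    1.37  0.27]
top 161 [[-66.18  -9.4  -22.42]
 [-60.81  -6.71  33.33]
 [-51.04   3.18 129.26]]
[227 246] [249 263]
[0.2  0.98 0.03]
side 424 [[-70.13  -7.09 -19.97]
 [-60.01  -3.9   55.28]
 [ 64.77   5.14 129.24]]
[104 271] [172 280]
[0.03 1.   0.02]
wrist 4927 [[-26.74  -5.63 -19.54]
 [ 48.37   0.99 -17.75]
 [ 65.14   6.62 110.96]]
top edge 4309 ((18.739051818847656, 1.4834694862365723), (11.221675872802734, 93.05816650390625), 89.52409362792969)
```

View pics/c2.png

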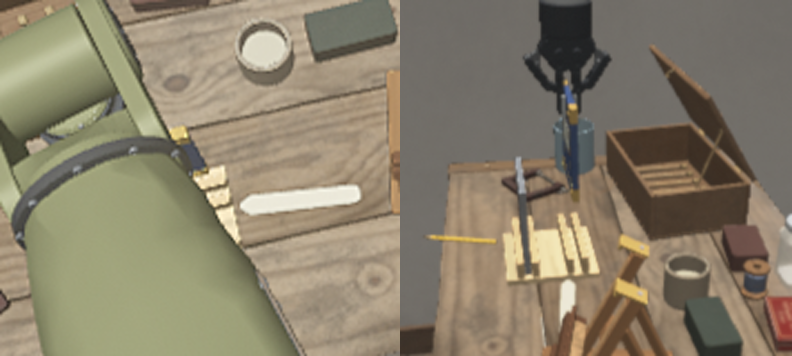

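```bash
cat >> h.py <<'E'
M=rest(510.8,-47.0,44.2,-11.6); L=130.8
def bp(xf,zf,th,y=-0.2):
    "tool pose for board foot centre at rest (xf,y,zf), leaning th deg forward of the rails"
    a=np.radians(th); q=M@np.array([xf-L*np.sin(a),y,zf+L*np.cos(a),1]); return Tw(q[:3],-11.6,25-th)
def where():
    "board foot pose in rest frame from measured tool pose, and wrist force in rest axes"
    T,s=tool(); B=np.linalg.inv(M)@T; th=np.degrees(np.arctan2(B[0,2],-B[2,2])); f=B[:3,3]+L*B[:3,2]
    return f,th,np.degrees(B[1,2]),M[:3,:3].T@s["wrist_force"],s
E
python3 - <<'E'
from h import *
np.set_printoptions(precision=2,suppress=True)
for a in [(-30,105,10),(-7.5,60,10)]: print(bp(*a)[:3,3])
plan([Tw([500,100,300],-4,5),bp(-30,105,10)],[4,8],1)
E
```

```text
[ 540.87 -159.21  278.38]
[ 542.22 -159.49  228.09]
[[0.022,0.001,0.023,-23.3,-6.8,-7.5,1.0],[0.044,0.002,0.046,-46.5,-13.6,-15.0,1.0],[0.066,0.003,0.069,-69.8,-20.4,-22.5,1.0],[0.088,0.004,0.093,-93.1,-27.2,-30.0,1.0],[0.11,0.007,0.109,-125.6,-22.8,-27.3,1.0],[0.131,0.01,0.125,-158.1,-18.5,-24.6,1.0],[0.153,0.013,0.142,-190.6,-14.1,-21.9,1.0],[0.175,0.017,0.158,-223.1,-9.7,-19.2,1.0],[0.196,0.02,0.175,-255.6,-5.4,-16.5,1.0],[0.218,0.023,0.191,-288.1,-1.0,-13.8,1.0],[0.24,0.026,0.208,-320.6,3.4,-11.1,1.0],[0.261,0.029,0.224,-353.1,7.7,-8.4,1.0]]
```

>>> move_arm(steps=[[0.022,0,0.023,-23,-7,-7.5,1],[0.044,0.002,0.046,-46.5,-13.6,-15,1],[0.066,0.003,0.069,-70,-20.4,-22.5,1],[0.088,0.004,0.093,-93,-27,-30,1],[0.11,0.007,0.109,-125.6,-23,-27.3,1],[0.131,0.01,0.125,-158,-18.5,-24.6,1],[0.153,0.013,0.142,-190.6,-14,-22,1],[0.175,0.017,0.158,-223,-9.7,-19.2,1],[0.196,0.02,0.175,-255.6,-5.4,-16.5,1],[0.218,0.023,0.191,-288,-1,-13.8,1],[0.24,0.026,0.208,-320.6,3.4,-11.1,1],[0.261,0.029,0.224,-345,6.6,-9,1],[0.261,0.029,0.224,-353,7.7,-8.4,1],[0.261,0.029,0.224,-353,7.7,-8.4,1],[0.261,0.029,0.224,-353,7.7,-8.4,1]])

```text
time_s: 10.62
tool_pos: [540.8, -158.3, 278.6]
ee_rot: [-0.101, 0.768, 0.627, -0.082]
wrist_force: [-0.0, -0.9, -2.6]
opening: 9.4
```

```bash
python3 - <<'E'
from h import *
np.set_printoptions(precision=2,suppress=True)
F=[]
for i in range(5):
    p=shot("wrist"); w=where(); F.append(w[3])
print(w[:3],np.mean(F,0),np.std(F,0),w[4]["q"],w[4]["opening"],w[4]["time_s"]); save(p,"w4.png")
X=p["X"]; Y=(X-M[:3,3])@M[:3,:3]; Y=Y[p["ok"]]
for s in(-1,1):
    m=(abs(Y[:,1]*s-48)<20)&(abs(Y[:,0])<25)&(abs(Y[:,2]-179)<4); print("lip",m.sum(),np.percentile(Y[m],[1,99],axis=0) if m.any() else 0,np.median(Y[m],axis=0) if m.any() else 0)
T,_=tool(); iT=np.linalg.inv(T); Z=p["X"][p["ok"]]@iT[:3,:3].T+iT[:3,3]
m=(Z[:,2]>-27)&(Z[:,2]<-14)&(abs(Z[:,1])<12)&(abs(Z[:,0])<80)&(Z[:,0]>25); print("board top in tool",np.percentile(Z[m],[1,50,99],axis=0))
Zt=Z[m]; r=cv2.minAreaRect(Zt[:,:2].astype(np.float32)); print(r)
E
```

```text
(array([-30.11,   0.27, 105.18]), np.float64(10.042533162047617), np.float64(-0.02596670574038067)) [ 1.18 -0.51 -2.21] [0.44 0.32 0.64] [-0.34  0.45  1.27 -0.04  1.69 -0.13] 9.305743513865426 10.875
lip 895 [[-10.09 -53.82 175.33]
 [ 17.87 -35.97 180.4 ]] [  4.77 -41.97 178.72]
lip 2866 [[-19.43  35.88 176.11]
 [ 18.    59.39 180.56]] [ -1.45  48.07 178.83]
board top in tool [[ 25.45  -4.07 -19.77]
 [ 48.04   1.43 -18.35]
 [ 65.35   6.71 -16.52]]
((45.26960372924805, 1.3807640075683594), (11.200469970703125, 40.54539108276367), 89.72325897216797)
```

View pics/w4.png

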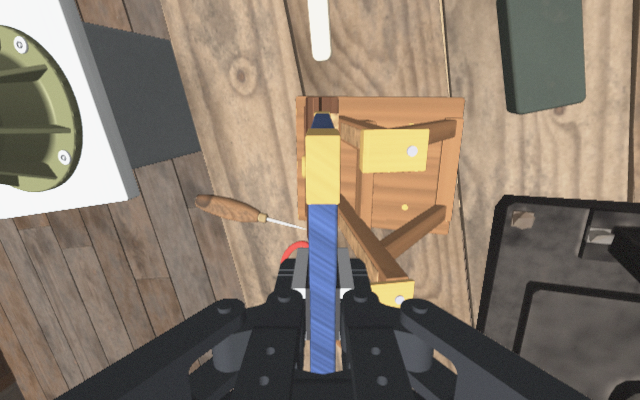

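```bash
python3 -c "
from h import *
y=-.7
plan([bp(-8,85,10,y),bp(-8,36,10,y)],[4,8],1)"
```

```text
[[0.0,0.0,0.0,-0.3,4.6,5.9,1.0],[0.0,0.0,0.0,-0.5,9.2,11.9,1.0],[0.001,0.0,0.0,-0.8,13.8,17.8,1.0],[0.001,0.0,0.0,-1.0,18.4,23.7,1.0],[0.001,0.0,0.0,-1.0,17.3,29.8,1.0],[0.001,0.0,0.0,-1.0,16.2,35.8,1.0],[0.001,0.0,0.0,-1.0,15.1,41.8,1.0],[0.001,0.0,0.0,-1.0,14.1,47.9,1.0],[0.001,0.0,0.0,-1.0,13.0,53.9,1.0],[0.001,0.0,0.0,-1.0,11.9,59.9,1.0],[0.001,0.0,0.0,-1.0,10.9,65.9,1.0],[0.001,0.0,0.0,-1.0,9.8,72.0,1.0]]
```

>>> move_arm(steps=[[0,0,0,-0.3,4.6,6,1],[0,0,0,-0.5,9.2,12,1],[0,0,0,-0.8,13.8,18,1],[0,0,0,-1,18.4,23.7,1],[0,0,0,-1,17.3,30,1],[0,0,0,-1,16.2,36,1],[0,0,0,-1,15.1,42,1],[0,0,0,-1,14,48,1],[0,0,0,-1,13,54,1],[0,0,0,-1,12,60,1],[0,0,0,-1,11,65,1],[0,0,0,-1,10,70,1],[0,0,0,-1,9.8,72,1],[0,0,0,-1,9.8,72,1]])

```text
time_s: 12.62
tool_pos: [531.7, -157.9, 206.5]
ee_rot: [-0.101, 0.768, 0.627, -0.082]
wrist_force: [0.1, -0.1, -2.1]
opening: 9.1
```

```bash
cat >> h.py <<'E'
def report(n=4,cam="side"):
    F=[];tq=[]
    for i in range(n):
        p=shot(cam); w=where(); F.append(w[3]); tq.append(M[:3,:3].T@w[4]["ft_torque"])
    np.set_printoptions(precision=2,suppress=True)
    print("foot",w[0],"th",w[1],"F rest",np.mean(F,0),"M",np.mean(tq,0),"open",w[4]["opening"],"t",w[4]["time_s"]); return p
E
python3 - <<'E'
from h import *
p=report(); save(p,"s5.png")
cv2.imwrite("pics/s5c.png",cv2.resize(p["img"][120:320,220:370],(600,800),interpolation=2)[:600*2,:,::-1][:800])
cv2.imwrite("pics/s5c.png",cv2.resize(p["img"][150:310,230:360],(487,600),interpolation=2)[:,:,::-1])
y=-.7
plan([bp(-8,31,10,y),bp(-8,16,10,y)],[3,9],1)
E
```

```text
foot [-7.85 -0.77 36.19] th 10.060991934387811 F rest [ 1.07 -0.27 -2.01] M [ 0.01 -0.27  0.01] open 9.260295932847662 t 12.825
[[0.0,0.0,0.0,0.0,-0.3,1.7,1.0],[0.001,0.0,0.0,0.0,-0.6,3.4,1.0],[0.001,0.0,0.001,0.0,-0.9,5.1,1.0],[0.001,0.0,0.001,0.0,-1.2,6.7,1.0],[0.001,0.0,0.001,0.0,-1.5,8.4,1.0],[0.001,0.0,0.001,0.0,-1.8,10.0,1.0],[0.001,0.0,0.001,0.0,-2.1,11.6,1.0],[0.001,0.0,0.001,0.0,-2.4,13.3,1.0],[0.001,0.0,0.001,0.0,-2.7,14.9,1.0],[0.001,0.0,0.001,0.0,-3.0,16.6,1.0],[0.001,0.0,0.001,0.0,-3.2,18.2,1.0],[0.001,0.0,0.001,0.0,-3.5,19.9,1.0]]
```

View pics/s5c.png

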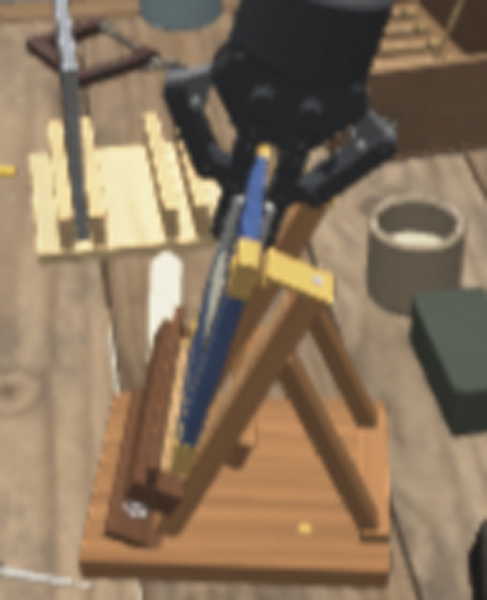

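>>> move_arm(steps=[[0,0,0,0,-0.3,1.7,1],[0,0,0,0,-0.6,3.4,1],[0,0,0,0,-0.9,5,1],[0,0,0,0,-1.2,6.6,1],[0,0,0,0,-1.5,8,1],[0,0,0,0,-1.5,8.5,1],[0,0,0,0,-1.5,8.5,1]])

```text
time_s: 13.7
tool_pos: [528.3, -157.2, 199.0]
ee_rot: [-0.1, 0.768, 0.627, -0.082]
wrist_force: [0.1, -1.6, 1.6]
opening: 8.9
```

```bash
python3 - <<'E'
from h import *
report()
y=-.7
plan([bp(-8,16,10,y)],[7],1)
E
```

```text
foot [-7.8  -0.79 27.65] th 10.069315004163007 F rest [ 0.26 -0.66  1.95] M [-0.03 -0.21 -0.01] open 9.016855804965589 t 13.9
[[0.0,0.0,0.0,0.0,-0.3,1.6,1.0],[0.0,0.0,0.0,0.0,-0.6,3.3,1.0],[0.001,0.0,0.0,0.0,-0.9,4.9,1.0],[0.001,0.0,0.0,0.0,-1.2,6.5,1.0],[0.001,0.0,0.0,0.0,-1.5,8.2,1.0],[0.001,0.0,0.0,0.0,-1.8,9.8,1.0],[0.001,0.001,0.001,0.0,-2.1,11.4,1.0]]
```

>>> move_arm(steps=[[0,0,0,0,-0.3,1.6,1],[0,0,0,0,-0.6,3.3,1],[0,0,0,0,-0.9,5,1],[0,0,0,0,-1.2,6.6,1],[0,0,0,0,-1.5,8.3,1],[0,0,0,0,-1.8,10,1],[0,0,0,0,-2.1,11.5,1],[0,0,0,0,-2.1,11.8,1],[0,0,0,0,-2.1,11.8,1]])

```text
time_s: 15.02
tool_pos: [523.5, -156.2, 188.5]
ee_rot: [-0.1, 0.768, 0.627, -0.082]
wrist_force: [2.1, -0.0, 7.1]
opening: 9.8
```

```bash
python3 - <<'E'
from h import *
report()
p=shot("wrist"); T,_=tool(); iT=np.linalg.inv(T)
Z=p["X"][p["ok"]]@iT[:3,:3].T+iT[:3,3]; m=(Z[:,2]>-27)&(Z[:,2]<-10)&(abs(Z[:,1])<12)&(Z[:,0]>30)&(Z[:,0]<75)
print("board top z in tool",np.percentile(Z[m],[5,50,95],axis=0),cv2.minAreaRect(Z[m][:,:2].astype(np.float32)))
Y=(p["X"][p["ok"]]-M[:3,3])@M[:3,:3]
m=(abs(Y[:,1]-48)<20)&(abs(Y[:,0])<25)&(abs(Y[:,2]-179)<3); print("lip",np.percentile(Y[m],[1,50,99],axis=0))
b=np.linalg.inv(M)@T; mB=(abs(Y[:,1]-50)<20)&(Y[:,0]<-21)&(Y[:,0]>-45)&(Y[:,2]>155)&(Y[:,2]<172); print("board top rest",np.percentile(Y[mB],[1,50,99],axis=0))
y=-.7
f=where()[0]
plan([bp(-6,15.5,0.3,y)],[12],1)
E
```

```text
foot [-7.72 -0.83 16.13] th 10.11793273130085 F rest [-1.16 -1.16  7.3 ] M [-0.04 -0.01  0.  ] open 9.14319112946817 t 15.225
board top z in tool [[ 32.33  -3.64 -19.35]
 [ 50.43   1.17 -18.34]
 [ 64.63   6.23 -16.79]] ((47.738121032714844, 0.718503475189209), (12.832093238830566, 35.47450256347656), 89.3849105834961)
lip [[-19.46  35.99 176.63]
 [ -1.95  48.54 178.81]
 [ 17.92  59.47 180.34]]
board top rest [[-37.96  30.39 156.06]
 [-32.61  49.81 163.18]
 [-27.2   64.58 164.97]]
[[0.014,0.0,0.0,0.0,2.0,0.2,1.0],[0.029,0.0,0.0,0.0,4.0,0.5,1.0],[0.043,0.0,0.0,0.0,6.0,0.7,1.0],[0.057,0.0,0.0,0.0,8.0,1.0,1.0],[0.071,0.0,0.0,0.0,10.0,1.2,1.0],[0.086,0.0,0.0,0.0,11.9,1.4,1.0],[0.1,0.0,0.0,0.0,13.9,1.7,1.0],[0.114,0.0,0.0,0.0,15.9,1.9,1.0],[0.129,0.001,0.0,0.0,17.9,2.1,1.0],[0.143,0.001,0.0,0.0,19.9,2.4,1.0],[0.157,0.001,0.0,0.0,21.9,2.6,1.0],[0.171,0.001,0.0,0.0,23.9,2.9,1.0]]
```

>>> move_arm(steps=[[0.014,0,0,0,2,0.2,1],[0.029,0,0,0,4,0.5,1],[0.043,0,0,0,6,0.7,1],[0.057,0,0,0,8,1,1],[0.071,0,0,0,10,1.2,1],[0.086,0,0,0,12,1.4,1],[0.1,0,0,0,14,1.7,1],[0.114,0,0,0,16,1.9,1],[0.129,0,0,0,18,2.1,1],[0.143,0,0,0,20,2.4,1],[0.157,0,0,0,22,2.6,1],[0.17,0,0,0,23.6,2.8,1],[0.17,0,0,0,23.6,2.8,1]])

```text
time_s: 16.9
tool_pos: [545.1, -160.6, 179.9]
ee_rot: [-0.165, 0.757, 0.618, -0.135]
wrist_force: [0.5, -1.3, 8.7]
opening: 9.3
```

```bash
python3 - <<'E'
from h import *
p=report(); 
cv2.imwrite("pics/s6c.png",cv2.resize(p["img"][150:310,230:360],(487,600),interpolation=2)[:,:,::-1])
y=-.7
plan([bp(-4.5,15.5,0,y)],[6],1)
E
```

```text
foot [-6.35 -0.82 15.78] th 0.36771207041412046 F rest [-2.04 -1.04  7.22] M [0.09 0.47 0.03] open 9.280388133497937 t 17.1
[[0.001,0.0,0.0,0.0,0.4,0.0,1.0],[0.002,0.0,0.0,0.0,0.9,0.1,1.0],[0.003,0.0,0.0,0.0,1.3,0.1,1.0],[0.004,0.0,0.0,0.0,1.8,0.2,1.0],[0.005,0.001,0.0,0.0,2.2,0.2,1.0],[0.006,0.001,0.0,0.0,2.7,0.3,1.0]]
```

View pics/s6c.png

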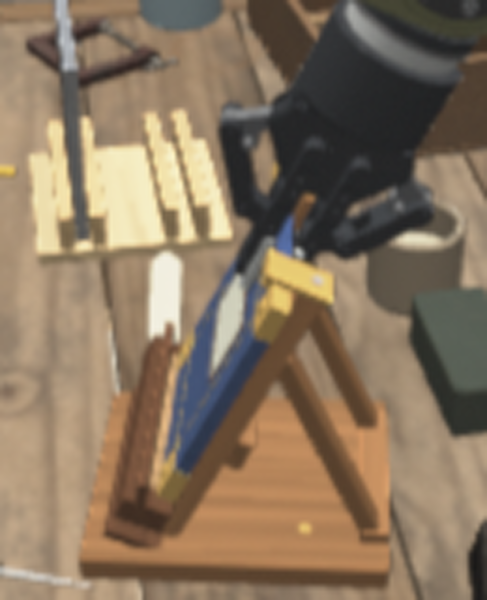

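>>> move_arm(steps=[[0.002,0,0,0,0.4,0,1],[0.004,0,0,0,0.8,0,1],[0.005,0,0,0,1,0,1],[0.005,0,0,0,1,0,1]])

```text
time_s: 17.6
tool_pos: [545.8, -160.8, 180.0]
ee_rot: [-0.167, 0.756, 0.617, -0.137]
wrist_force: [0.4, -0.6, 8.3]
opening: 9.0
```

```bash
python3 - <<'E'
from h import *
report(8)
E
```

```text
foot [-6.34 -0.79 16.03] th 0.0567023534083401 F rest [-2.6  -0.88  7.08] M [0.06 0.58 0.05] open 9.324687671184446 t 18.0
```

>>> move_arm(steps=[[0,0,0,0,0.4,0,1],[0,0,0,0,0.7,0,1],[0,0,0,0,0.7,0,1]])

```text
time_s: 18.38
tool_pos: [546.1, -160.8, 180.2]
ee_rot: [-0.168, 0.756, 0.617, -0.137]
wrist_force: [-2.0, -0.4, 9.5]
opening: 9.0
```

```bash
python3 - <<'E'
from h import *
report(6)
E
```

```text
foot [-6.24 -0.76 16.28] th -0.0005701027524450307 F rest [-4.83 -0.48  7.25] M [0.05 0.93 0.01] open 9.198591640208518 t 18.675
```

>>> move_arm(steps=[[0.004,0,0,0,0.3,0,1],[0.008,0,0,0,0.8,0,1],[0.012,0,0,0,1.2,0,1],[0.012,0,0,0,1.2,0,1]])

```text
time_s: 19.18
tool_pos: [546.3, -160.8, 180.3]
ee_rot: [-0.173, 0.755, 0.616, -0.141]
wrist_force: [-11.8, 1.9, 11.9]
opening: 9.2
```

```bash
python3 - <<'E'
from h import *
p=report(6)
p=shot("wrist"); save(p,"w7.png")
Y=(p["X"][p["ok"]]-M[:3,3])@M[:3,:3]
m=(abs(Y[:,1]-62)<4)&(abs(Y[:,0]+5)<20)&(Y[:,2]>158)&(Y[:,2]<173); print("board top corner rest",m.sum(),np.percentile(Y[m],[2,50,98],axis=0))
E
```

```text
foot [-7.98 -0.76 16.55] th -0.8251142263280284 F rest [-15.17  -0.24   5.32] M [ 0.14  1.41 -0.2 ] open 9.498186877968621 t 19.475
board top corner rest 844 [[ -9.6   58.2  159.15]
 [ -4.25  61.71 165.93]
 [  1.07  64.63 167.49]]
```

>>> move_arm(steps=[[-0.005,0,0,0,-0.6,0,1],[-0.009,0,0,0,-1.1,0,1],[-0.009,0,0,0,-1.1,0,1]])

```text
time_s: 19.9
tool_pos: [545.8, -160.7, 181.1]
ee_rot: [-0.169, 0.756, 0.617, -0.138]
wrist_force: [5.0, -1.5, 5.1]
opening: 9.4
```

```bash
python3 - <<'E'
from h import *
p=report(6)
E
```

```text
foot [-7.43 -0.72 16.95] th -0.21374425888650134 F rest [ 2.12 -0.94  6.92] M [ 0.06 -0.78 -0.13] open 9.472023695263456 t 20.2
```

>>> move_arm(steps=[[-0.002,0,0,0,0.3,0,1],[-0.0045,0,0,0,0.6,0,1],[-0.0045,0,0,0,0.6,0,1]])

```text
time_s: 20.58
tool_pos: [546.3, -160.8, 181.1]
ee_rot: [-0.167, 0.757, 0.617, -0.137]
wrist_force: [1.8, -1.1, 6.9]
opening: 9.3
```

```bash
python3 - <<'E'
from h import *
p=report(6)
E
```

```text
foot [-6.39 -0.69 17.19] th 0.04178744978141419 F rest [-1.54 -0.47  6.21] M [ 0.06  0.28 -0.02] open 9.17696761777987 t 20.875
```

>>> move_arm(steps=[[0,0,0,0,0,-0.8,1],[0,0,0,0,0.1,-1.6,1],[0,0,0,0,0.1,-2.4,1],[0,0,0,0,0.1,-3.2,1],[0,0,0,0,0.1,-4,1],[0,0,0,0,0.1,-4.8,1],[0,0,0,0,0.1,-5.4,1],[0,0,0,0,0.1,-6,1],[0,0,0,0,0.1,-6,1]])

```text
time_s: 22.0
tool_pos: [548.8, -161.3, 186.4]
ee_rot: [-0.167, 0.757, 0.617, -0.137]
wrist_force: [-0.3, -0.7, 4.4]
opening: 9.0
```

```bash
python3 - <<'E'
from h import *
p=report(6)
p=shot("wrist")
Y=(p["X"][p["ok"]]-M[:3,3])@M[:3,:3]
m=(abs(Y[:,1]-62.5)<2)&(abs(Y[:,0]+5)<20)&(Y[:,2]>162)&(Y[:,2]<178); print("board top corner rest",m.sum(),np.percentile(Y[m],[2,50,98],axis=0))
E
```

```text
foot [-6.32 -0.65 23.14] th 0.03612014362506653 F rest [-1.4  -0.33  3.77] M [0.06 0.22 0.04] open 9.427776593573498 t 22.3
board top corner rest 469 [[-10.39  60.55 171.3 ]
 [ -4.8   62.48 172.68]
 [  0.49  64.38 173.96]]
```

>>> move_arm(steps=[[0,0,0,0,0,-0.6,1],[0,0,0,0,0,-1.2,1],[0,0,0,0,0,-1.6,1],[0,0,0,0,0,-1.6,1]])

```text
time_s: 22.85
tool_pos: [549.5, -161.4, 187.8]
ee_rot: [-0.167, 0.757, 0.617, -0.137]
wrist_force: [-0.6, -0.6, 3.5]
opening: 9.7
```

```bash
python3 - <<'E'
from h import *
p=report(6)
E
```

```text
foot [-6.33 -0.66 24.7 ] th 0.03139253936795041 F rest [-1.11 -0.79  2.28] M [0.1  0.12 0.05] open 9.27201802487722 t 23.15
```

>>> move_arm(steps=[[0,0,0,0,0,-0.5,1],[0,0,0,0,0,-1,1],[0,0,0,0,0,-1,1]])

```text
time_s: 23.52
tool_pos: [549.8, -161.5, 188.6]
ee_rot: [-0.168, 0.757, 0.617, -0.137]
wrist_force: [-0.6, -1.0, 0.6]
opening: 9.5
```

```bash
python3 - <<'E'
from h import *
p=report(6)
p=shot("wrist"); save(p,"w8.png")
Y=(p["X"][p["ok"]]-M[:3,3])@M[:3,:3]
m=(abs(Y[:,1]-62.5)<2)&(abs(Y[:,0]+5)<20)&(Y[:,2]>162)&(Y[:,2]<178); print("board top corner rest",m.sum(),np.percentile(Y[m],[2,50,98],axis=0))
m=(abs(Y[:,1]-48)<10)&(abs(Y[:,0])<15)&(abs(Y[:,2]-179)<3); print("lip",np.percentile(Y[m],[1,50,99],axis=0))
E
```

```text
foot [-6.37 -0.65 25.53] th 0.01400021026163634 F rest [-0.67 -0.16 -0.48] M [0.07 0.04 0.03] open 9.39152100613253 t 23.825
board top corner rest 462 [[-10.37  60.59 173.63]
 [ -4.79  62.57 175.04]
 [  0.47  64.42 176.4 ]]
lip [[-14.67  38.25 177.48]
 [  0.    48.53 178.87]
 [ 14.73  57.81 180.56]]
```

>>> move_arm(steps=[[0,0,0,0,0,0,0.85],[0,0,0,0,0,0,0.8],[0,0,0,0,0,0,0.75],[0,0,0,0,0,0,0.65],[0,0,0,0,0,0,0.5],[0,0,0,0,0,0,0.4],[0,0,0,0,0,0,0.4]], force=20)

```text
time_s: 24.75
tool_pos: [549.9, -161.5, 188.6]
ee_rot: [-0.168, 0.757, 0.617, -0.137]
wrist_force: [-0.3, -0.4, -0.1]
opening: 25.4
```

```bash
python3 - <<'E'
from h import *
p=report(4)
p=shot("wrist"); save(p,"w9.png")
Y=(p["X"][p["ok"]]-M[:3,3])@M[:3,:3]
m=(abs(Y[:,1]-62.5)<6)&(abs(Y[:,0]+5)<20)&(Y[:,2]>162)&(Y[:,2]<178); print("board top corner rest",m.sum(),np.percentile(Y[m],[1,50,99],axis=0))
E
```

```text
foot [-6.35 -0.64 25.55] th 0.017168708710773705 F rest [ 0.04  0.07 -0.01] M [-0.   -0.18  0.  ] open 25.340994181516333 t 24.95
board top corner rest 1034 [[-18.01  56.73 163.72]
 [ -4.78  61.53 175.24]
 [ 13.03  64.77 177.97]]
```

View pics/w9.png

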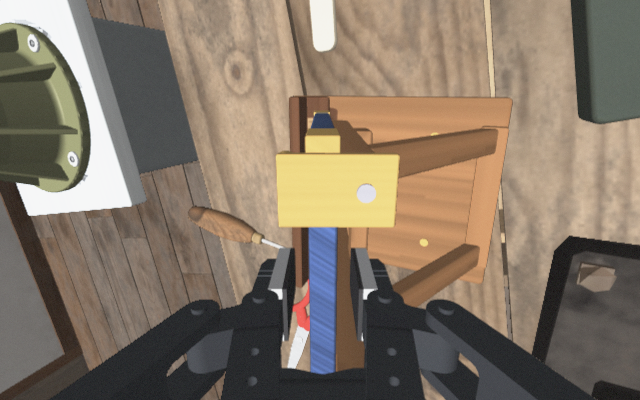

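Released with the board held under the left lip at (338,190). The fingers stand clear on both sides, so I withdraw along the board.

>>> move_arm(steps=[[0,0,0,0,0,-5,0.4],[0,0,0,0,0,-14,0.4],[0,0,0,0,0,-26,0.4],[0,0,0,0,0,-40,0.4],[0,0,0,0,0,-60,0.4],[0,0,0,0,0,-85,0.4],[0,0,0,0,0,-110,0.4],[0,0,0,0,0,-130,0.4],[0,0,0,0,0,-130,0.4],[0,0,0,0,0,-130,0.4]])

```text
time_s: 26.25
tool_pos: [603.4, -172.5, 305.7]
ee_rot: [-0.168, 0.757, 0.617, -0.137]
wrist_force: [0.3, -0.8, -1.3]
opening: 25.6
```

```bash
python3 - <<'E'
from h import *
p=report(3,"side"); w=shot("wrist")
for q,n in((p,"side"),(w,"wrist")):
    Y=(q["X"][q["ok"]]-M[:3,3])@M[:3,:3]
    m=(abs(Y[:,1])<70)&(abs(Y[:,0]+10)<6)&(Y[:,2]>50)&(Y[:,2]<168); Q=Y[m]
    print(n,"face",m.sum(),np.percentile(Q,[1,50,99],axis=0)); 
    if m.sum()>50: v=np.linalg.svd(Q-Q.mean(0))[2][2]; print(v)
    m=(abs(Y[:,0]+5)<8)&(abs(Y[:,2]-174)<4)&(abs(Y[:,1])<80); print(" top edge",m.sum(),np.percentile(Y[m],[.5,50,99.5],axis=0) if m.any() else 0)
t=shot("top")
X=t["X"]
a=cv2.resize(w["img"],(480,300)); b=cv2.resize(p["img"][120:310,230:380],(315,400),interpolation=2)
c=np.zeros((400,800,3),np.uint8); c[:300,:480]=a; c[:,485:800]=b; cv2.imwrite("pics/c9.png",c[:,:,::-1])
E
```

```text
foot [ -6.53  -0.6  154.91] th -0.04422360777646942 F rest [-0.17  0.56 -0.32] M [-0.02 -0.19 -0.01] open 25.340578153872023 t 26.4
side face 801 [[-12.35 -68.71  51.97]
 [-11.26 -25.71 110.22]
 [ -4.4   59.84 167.15]]
[ 1.    0.02 -0.  ]
 top edge 139 [[-12.65 -68.29 170.44]
 [ -7.05  -7.5  175.42]
 [  2.88  38.21 177.97]]
wrist face 46 [[-10.41 -43.88  71.16]
 [ -7.31  64.6  132.71]
 [ -4.54  64.76 166.18]]
 top edge 1684 [[-12.25 -64.56 172.84]
 [ -4.63   3.93 174.85]
 [  2.59  64.52 177.99]]
```

View pics/c9.png

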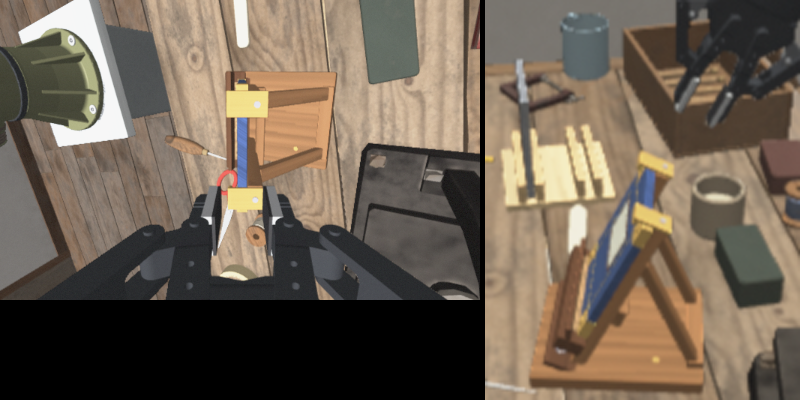

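```bash
python3 -c "
from station import finish_job
print(finish_job())"
```

```text
the job is handed in; nothing more can be done
None
```

The blue board is in the tooling stand, label out and right way up, held behind both brass lips by the sprung ledge. The job was handed in at about 26.5 s with the gripper withdrawn clear.

I lifted the board from the rack and stood its foot on the ledge. Then I pressed the ledge down about 13 mm, leaned the board back under the teeth, and eased it up until the lips took the load.

**Last checks:**
- **Held:** the top edge reads about 175 mm up the rest, which is lip height.
- **Centred:** the board's edges read about −64.5 and +64.5 mm, so it is centred to within about 0.5 mm of the lips.
- **Flat:** the side camera shows the label face within about 1° of parallel to the rails.
- **Surroundings:** the grey board and nearby things looked in place in the last pictures. I compared them by eye and did not re-measure them.

**What went less well:**
- **Harder push:** while seating the board I leaned it about 0.7° too far. It pressed on the rails with about 16 N for roughly half a second before I backed off; the other seating contacts against the rails were about 6 N or less.
- **Disagreements:** the cameras differed from each other by up to about 5 mm and the rail contact came about 1.3 mm from the camera estimate, so I seated the board by the force readings. Ledge depth worked out from force was also 1–2 mm less than from position.

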